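# Turn the dye rack to the magenta jar

## Robot

A 6-joint arm with a two-finger parallel gripper is mounted at the origin on a cart in front of the work surface, level with it; the furniture and walls round the work are solid. World frame = base frame: x ahead of the robot, y to its left, z up, the work surface at z = 0. Lengths are in m, angles in degrees, forces in N, time in s.
With the tool pointing down it reaches from about 0.375 to 0.9 m from the base axis. Payload 3.1 kg.
Tool frame: the origin (TCP) lies at the very end of the fingers, on their centre line; the grasp point (between the pads) lies 19 mm behind it; z points along the fingers, x is the direction in which the jaws open and shut, and the axes are right-handed (so a half turn about z gives the same grasp; the last joint's range is limited). The gripper opens to 87 mm and grips with 3 to 60 N. Pads are 19 mm wide; open, the fingers measure 117 mm over their backs; the gripper's body (75 mm by 190 mm) begins 51 mm behind the grasp point.
Start: joints at [61.392, 30.224, 82.088, -0, 67.689, -10.227], TCP at [0.197, 0.593, 0.223] pointing down, gripper open.
Joint ranges: [-176.69, 176.69], [-43.24, 126.21], [12.49, 139.97], [-82, 262], [0, 151.66], [-163.58, 163.58]. Speed limits (degrees/s): [159.86, 159.86, 180, 180, 180, 180].

## Interface

Orientations are given as a 3x3 rotation matrix whose columns are the frame's x, y, z axes.
In Python, from rig import bot gives the robot as it stands.
- The arm moves only by the tool arm_command, never from a script. Its argument "plan" is a list of rows, each an object of numbers: "claw": the opening, from 0 (shut) to 1 (fully open); "dx", "dy", "dz": the shift along the tool's x, y, z in cm; "twist": the turn about the tool's z in degrees. A call has 1 to 8 rows; each row is the pose to reach, as a shift and turn from the pose measured when the call began, along the tool's axes at that moment; what a row does not reach only later rows make up. A row lasts 1/12 s, in which the tool goes at most 41.7 mm and 7.16 degrees, less where a joint would pass 70% of its speed; a pose out of reach is approached as far as the arm can. A call with a gripper value outside its range is refused whole. The fingers move at their own pace and stop on an object; the grip force is fixed at half the most. Time passes only in rows, so rows that repeat a pose let the fingers close. It gives the time, the measured TCP pose, the force and the opening at its end, in the units of the state.
- bot.read_state(): the state, without advancing time (a new reading comes with each control period).
- bot.capture(name): name is "scene" or "side" or "wrist"; returns the picture (400x640x3 uint8, red, green, blue); there is no depth.
- bot.calibration(name): a dict with "intrinsics" (3x3 intrinsics, pixels), "rvec" (rotation vector, rad) and "tvec" (3), from world to camera coordinates, as OpenCV has them; the wrist camera has in their place "T_tool_cam" (4x4, takes a point from camera to tool coordinates, whose origin is the TCP and whose axes are the tool frame's). Camera axes: x right, y down, z forward; pixel columns grow to the right and rows downward; lengths in m; the calibration is good to about 2 mm. The wrist camera is an equidistant fisheye: a pixel r from the principal point sees the ray r / f radians off the axis. A picture is of the moment at which its call begins: read the wrist's pose just before it. calibration takes no time and is no camera call.
- bot.hand_in(): hands the job in, once; it reports no verdict.
The state is a dict: "time_s": time; "joint_positions": joint angles; "qvel": joint speeds; "tau": joint torques, N m; "position": TCP position; "tcp_rot": TCP orientation; "force": force on the tool from outside, world axes, zero at the start; "moment": the same for the moment, N m; "opening": opening from 0.0 (shut) to 1.0 (fully open).
Only numpy, scipy, OpenCV 4.12 (cv2) and the standard library are available. Lean on these libraries where they do the work, as an engineer would, in place of code of your own. Each camera call takes 0.05 s, during which the arm holds its last target.

## Task

Turn the revolving dye rack by pushing with a fingertip on its spokes until the jar with the magenta lid stands squarely at the blue arrow, and leave it at rest there. Turn it smoothly, do not spin it; leave the tray and all the jars untouched, standing in their wells, and do not disturb the other things on the bench.

Things in the scene. Friction and masses are not known exactly. Their poses are not given: they have to be found in the camera images.
- stand: fixed round steel foot of the revolving rack, 176 mm across, 12 mm high, with a tongue reaching 130 mm from the axis on its own -x side that carries a small blue upright 49 mm high with a blue arrow pointing inward at the axis; origin on the rack's axis at bench height. Where it stands and its yaw vary.
- arrow_place (a point): the place at the arrow: point 62 mm from the axis on the line from the axis to the arrow, at tray height (26 mm); a jar standing exactly in front of the arrow has its origin here
- arrow_tip (a point): inner tip of the blue arrow, 103 mm from the axis, 38 mm above the bench
- rack (a joint): turning angle of the whole rack (column, spokes, tray, jars) about its upright axis, rad, 0 at the start, positive anticlockwise seen from above; turns either way several times round (12 rad) without a stop. It needs about 0.1 N m to turn, and stops by itself almost at once when the push ends
- hub (a point): centre of the spoke hub on the rack's axis, 160 mm above the bench (hub 34 mm across, top of its little ball at 178 mm); the column below it is 20 mm thick
- tray: white round tray of the rack, 196 mm across, top 26 mm above the bench, with three grey rings 12 mm high (61 mm inside) as wells for the jars, 120 degrees apart; it turns with the spokes. Origin on the axis at bench height
- spoke_1 (a point): centre of the black ball (18 mm) at the end of one of the three level steel spokes, 98 mm from the axis and 160 mm above the bench; the spoke is a straight round bar 12 mm thick from hub to ball. Spokes are 120 degrees apart, each midway between two jars, and pass 58 mm above the jar lids
- spoke_2 (a point): centre of the black ball (18 mm) at the end of one of the three level steel spokes, 98 mm from the axis and 160 mm above the bench; the spoke is a straight round bar 12 mm thick from hub to ball. Spokes are 120 degrees apart, each midway between two jars, and pass 58 mm above the jar lids
- spoke_3 (a point): centre of the black ball (18 mm) at the end of one of the three level steel spokes, 98 mm from the axis and 160 mm above the bench; the spoke is a straight round bar 12 mm thick from hub to ball. Spokes are 120 degrees apart, each midway between two jars, and pass 58 mm above the jar lids
- magenta_jar: loose screw-capped powder jar, white with a magenta lid, 57 mm across, 66 mm high, about 0.14 kg; origin at the centre of its underside, z up. It stands in one of the three wells of the tray (which one varies), its centre 62 mm from the rack's axis
- green_jar: loose screw-capped powder jar, white with a green lid, 57 mm across, 66 mm high, about 0.14 kg; origin at the centre of its underside, z up. It stands in one of the three wells of the tray (which one varies), its centre 62 mm from the rack's axis
- yellow_jar: loose screw-capped powder jar, white with a yellow lid, 57 mm across, 66 mm high, about 0.14 kg; origin at the centre of its underside, z up. It stands in one of the three wells of the tray (which one varies), its centre 62 mm from the rack's axis
- black_jar: loose black jar, 69 mm across, 90 mm high, left of the rack; bystander; origin under its centre
- beaker: loose green-grey plastic beaker, 78 mm across at the rim, 109 mm high, left of the rack; bystander; origin under its centre. To its left stand squeeze bottles up to 241 mm high
- tape: loose roll of masking tape lying flat, 100 mm across, 25 mm high, left of the rack; bystander; origin under its centre. Behind it stands a tall black drawer cabinet filling x 0.54 to 0.90 m, y 0.04 to 0.38 m, up to 0.94 m high (one drawer and the handles stick out to x = 0.54): pass in front of it
- brush: loose purple nail brush, 86 x 30 mm, 55 mm high, behind the rack; bystander; origin under its centre. Beyond x = 0.75 m a scale, a pump and bottles up to 232 mm high stand along the back
Things that resemble listed ones, but are neither listed nor needed, are in the scene too. Of the things that look like the yellow_jar, the larger one is meant.

How it is judged:
By the outcome, as a careful person would: the job done as asked, in the order asked, and still so for the second after the job is handed in, with the robot touching nothing.
It also fails if it takes over 58 s, if anything falls off the work surface, if the arm or the gripper's body presses on something with over 40 N, if the wrist force passes 120 N, or if a joint passes its speed limit or range.

## Working session

There is one attempt and no reset: what is moved stays moved. The work goes in short steps, Python scripts to look and compute and a tool call to move; the robot and the scene stay as the last step left them, time stands still between calls to the robot, and variables do not carry over. Pictures are saved under pics/ and viewed, and the job is handed in when it is done.

Besides the shell and the picture viewer there is one more tool, called after "Emit:" by a JSON object that holds its "method" and its "body", one argument or row to a line. arm_command: Moves the arm, as the interface text tells. Its arguments: {"type":"object","properties":{"plan":{"type":"array"}},"required":["plan"]}

```bash
ls; mkdir -p pics
python3 - <<'E'
from rig import bot
import cv2
s=bot.read_state(); print(s)
for n in ["scene","side","wrist"]:
    im=bot.capture(n); cv2.imwrite(f"pics/{n}0.png",cv2.cvtColor(im,cv2.COLOR_RGB2BGR)); print(n,bot.calibration(n))
E
```

```text
pics
{'time_s': 0.0, 'joint_positions': array([ 6.13929885e+01,  3.02797650e+01,  8.21568414e+01, -2.63686338e-03,
        6.76902244e+01, -1.02273918e+01]), 'qvel': array([ 0.06488192, -0.02580889,  0.04024536,  0.02700873,  0.03548617,
       -0.14568978]), 'tau': array([-2.14448919e-03, -4.40050507e+01, -1.76587039e+01,  6.31278008e-02,
        5.84459945e-02, -1.73718490e-04]), 'position': array([0.19669228, 0.59245689, 0.22156056]), 'tcp_rot': array([[ 3.15293757e-01,  9.48993573e-01, -1.02249707e-03],
       [ 9.48991606e-01, -3.15295219e-01, -1.96377084e-03],
       [-2.18599434e-03, -3.51176457e-04, -9.99997549e-01]]), 'force': array([ 0.51951937,  0.17342575, -0.57520681]), 'moment': array([ 0.04717394, -0.00331979,  0.00588491]), 'opening': 1.0008696256720941}
scene {'intrinsics': array([[399.29570551,   0.        , 314.64234432],
       [  0.        , 399.29570551, 198.4049314 ],
       [  0.        ,   0.        ,   1.        ]]), 'rvec': array([ 0.76126948, -2.55682066,  1.14267986]), 'tvec': array([0.48083976, 0.30784171, 0.83111757])}
side {'intrinsics': array([[375.95188221,   0.        , 315.97023885],
       [  0.        , 375.95188221, 194.6007679 ],
       [  0.        ,   0.        ,   1.        ]]), 'rvec': array([ 1.94315061, -1.09142884,  0.57533605]), 'tvec': array([-0.34445395,  0.35870189,  0.69366776])}
wrist {'intrinsics': array([[309.70691629,   0.        , 313.8518667 ],
       [  0.        , 309.70691629, 195.27115206],
       [  0.        ,   0.        ,   1.        ]]), 'T_tool_cam': array([[ 9.99999786e-01, -6.05478483e-04,  2.47550625e-04,
        -9.54177196e-04],
       [ 5.12323632e-04,  9.60259833e-01,  2.79107131e-01,
        -7.64339668e-02],
       [-4.06706284e-04, -2.79106945e-01,  9.60259938e-01,
        -1.61941913e-01],
       [ 0.00000000e+00,  0.00000000e+00,  0.00000000e+00,
         1.00000000e+00]])}
```

View pics/scene0.png

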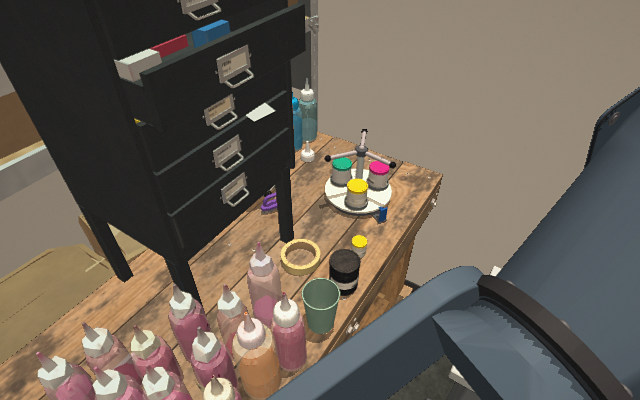

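View pics/side0.png

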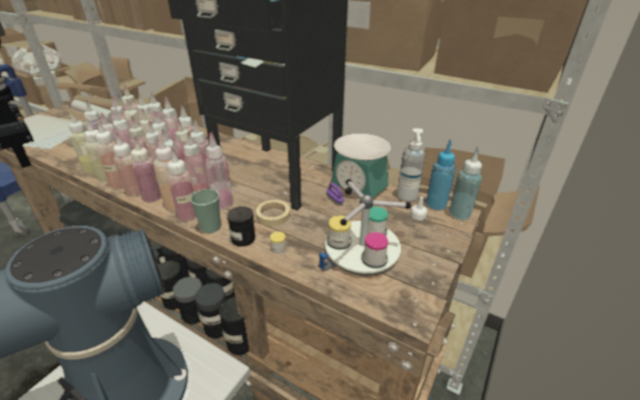

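View pics/wrist0.png

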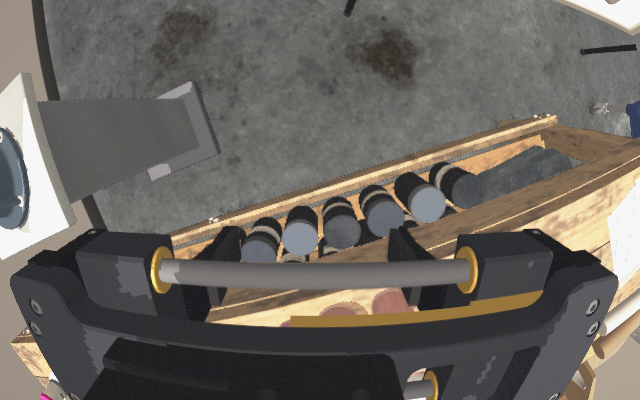

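The scene view shows the rack: hub (362,150), balls at about (327,158), (393,165) and (364,131), lids green (342,163), magenta (379,168) and yellow (357,186), and the blue arrow at (382,214). A small yellow jar, the look-alike, is at (359,241). Next I'll enlarge both views.

Run:
```python
import cv2
a=cv2.imread('pics/scene0.png')[120:250,300:430]; b=cv2.imread('pics/side0.png')[170:280,305:425]
a=cv2.resize(a,(400,400),interpolation=2); b=cv2.resize(b,None,fx=400/120,fy=400/120,interpolation=2)
b=cv2.copyMakeBorder(b,0,400-b.shape[0],0,0,0)
cv2.imwrite('pics/crop0.png',cv2.hconcat([a,b]))
```

```text
(no output)
```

View pics/crop0.png

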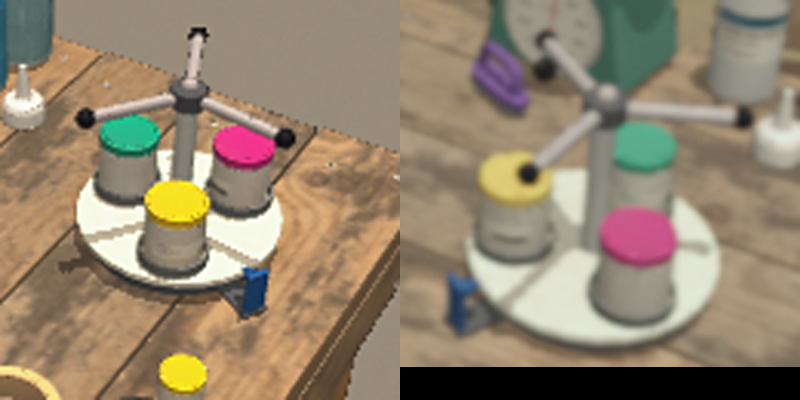

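```bash
cat > h.py <<'E'
import numpy as np, cv2
from rig import bot
def cal(n):
    c=bot.calibration(n); R=cv2.Rodrigues(c['rvec'])[0]; return c['intrinsics'],R,c['tvec']
def P(n):
    K,R,t=cal(n); return K@np.c_[R,t]
def proj(n,X):
    x=P(n)@np.r_[X,1]; return x[:2]/x[2]
def tri(a,b):
    X=cv2.triangulatePoints(P('scene'),P('side'),np.array(a,float).reshape(2,1),np.array(b,float).reshape(2,1))[:,0]
    X=X[:3]/X[3]; return X, np.linalg.norm(proj('scene',X)-a), np.linalg.norm(proj('side',X)-b)
def plane(n,uv,z):
    K,R,t=cal(n); d=R.T@np.linalg.inv(K)@np.r_[uv,1]; o=-R.T@t; return o+d*(z-o[2])/d[2]
RNG={'magenta':(155,172),'green':(68,90),'yellow':(22,32),'blue':(105,120)}
def masks(im,col,box):
    hsv=cv2.cvtColor(im,cv2.COLOR_RGB2HSV); lo,hi=RNG[col]
    m=cv2.inRange(hsv,(lo,110 if col!='green' else 90,60),(hi,255,255)); k=np.zeros_like(m); x0,y0,x1,y1=box; k[y0:y1,x0:x1]=m[y0:y1,x0:x1]
    n,l,s,c=cv2.connectedComponentsWithStats(k)
    return [(c[i].round(1),s[i].tolist()) for i in range(1,n) if s[i,4]>12]
E
python3 - <<'E'
from h import *
ims={n:cv2.cvtColor(cv2.imread(f'pics/{n}0.png'),cv2.COLOR_BGR2RGB) for n in ('scene','side')}
box={'scene':(300,120,430,260),'side':(305,170,425,280)}
for c in RNG:
  for n in ims: print(c,n,masks(ims[n],c,box[n]))
for n in ims:
  K,R,t=cal(n); print(n,'cam at',(-R.T@t).round(3))
for a,b in [((327.6,158.3),(407.9,205.1)),((392.6,164.8),(343.7,222.2)),((364.7,131),(343.7+5,182.6)),((327.6,158.3),(343.7,222.2)),((392.6,164.8),(407.9,205.1)),((364.7,131),(407.9,205.1)),((327.6,158.3),(348.7,182.6)),((361.5,151),(366.5,201))]: print(a,b,tri(a,b))
E
```

```text
magenta scene [(array([378.8, 167.8]), [370, 161, 20, 14, 218])]
magenta side [(array([375.9, 240.8]), [365, 233, 23, 17, 310])]
green scene [(array([341.7, 163.8]), [332, 157, 20, 14, 218])]
green side [(array([377.5, 213.8]), [370, 207, 17, 14, 205])]
yellow scene [(array([357.2, 185.9]), [347, 178, 22, 17, 271]), (array([359. , 241.2]), [352, 235, 15, 14, 163]), (array([314.2, 244.7]), [311, 242, 7, 7, 15])]
yellow side [(array([338.3, 223.9]), [329, 216, 21, 16, 239])]
blue scene [(array([382.4, 213.5]), [379, 207, 8, 15, 88])]
blue side [(array([322.6, 259.1]), [320, 254, 7, 14, 52])]
scene cam at [0.171 0.609 0.786]
side cam at [-0.137 -0.488  0.687]
(327.6, 158.3) (407.9, 205.1) (array([ 0.70522143, -0.26089254,  0.0621286 ]), np.float64(5.164180134607309), np.float64(6.440994395848896))
(392.6, 164.8) (343.7, 222.2) (array([ 0.46067127, -0.19543277,  0.15972608]), np.float64(0.073691319727859), np.float64(0.09605796902919418))
(364.7, 131) (348.7, 182.6) (array([ 0.53239795, -0.17557001,  0.23433506]), np.float64(5.020405319277733), np.float64(6.299039256310729))
(327.6, 158.3) (343.7, 222.2) (array([ 0.60629621, -0.15248166,  0.10033419]), np.float64(16.174253326469195), np.float64(19.825588015277106))
(392.6, 164.8) (407.9, 205.1) (array([ 0.52295522, -0.28800137,  0.14257046]), np.float64(20.192020919811387), np.float64(26.850920568099063))
(364.7, 131) (407.9, 205.1) (array([ 0.59592893, -0.29654716,  0.16194383]), np.float64(0.07088892034557477), np.float64(0.09712689339100694))
(327.6, 158.3) (348.7, 182.6) (array([ 0.61695248, -0.12812324,  0.15888029]), np.float64(0.2701434247481825), np.float64(0.30928131742309867))
(361.5, 151) (366.5, 201) (array([ 0.55789482, -0.20527153,  0.16163781]), np.float64(0.46875727110308724), np.float64(0.5926659289247457))
```

Run:
```python
from h import *
c=np.array([.5579,-.2067])
L={'magenta':((378.8,167.8),(375.9,240.8)),'green':((341.7,163.8),(377.5,213.8)),'yellow':((357.2,185.9),(338.3,223.9)),'blue':((382.4,213.5),(322.6,259.1))}
for k,(a,b) in L.items():
  X,e1,e2=tri(a,b); d=X[:2]-c; print(k,X.round(4),e1.round(2),e2.round(2),'r',np.hypot(*d).round(4),'ang',np.degrees(np.arctan2(d[1],d[0])).round(1))
  if k!='blue':
    for n,p in (('scene',a),('side',b)):
      Y=plane(n,p,.090)[:2]; d=Y-c; print('   ',n,Y.round(4),np.hypot(*d).round(4),np.degrees(np.arctan2(d[1],d[0])).round(1))
a=cv2.imread('pics/scene0.png')[195:235,360:400]; b=cv2.imread('pics/side0.png')[245:285,305:345]
cv2.imwrite('pics/arrow0.png',cv2.hconcat([cv2.resize(i,(400,400),interpolation=0) for i in (a,b)]))
```

```text
magenta [ 0.5212 -0.2544  0.0865] 0.09 0.12 r 0.0601 ang -127.6
    scene [ 0.5198 -0.2504] 0.058 -131.1
    side [ 0.517  -0.2557] 0.0638 -129.8
green [ 0.6213 -0.2142  0.0862] 0.15 0.19 r 0.0639 ang -6.7
    scene [ 0.6184 -0.2092] 0.0606 -2.4
    side [ 0.6173 -0.2158] 0.0601 -8.7
yellow [ 0.5321 -0.1468  0.0878] 0.62 0.75 r 0.0652 ang 113.3
    scene [ 0.5327 -0.1461] 0.0657 112.6
    side [ 0.5269 -0.1483] 0.0661 118.0
blue [ 0.451  -0.147   0.0292] 0.26 0.33 r 0.1224 ang 150.8
```

View pics/arrow0.png

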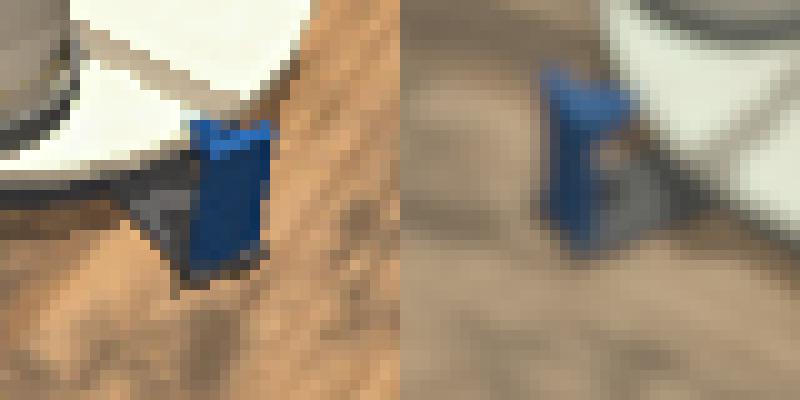

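Triangulated centre of the rack is (0.558, -0.207). Balls lie at 173°, 53° and -67°, the magenta jar at about -127° and the arrow at about 151°. So the rack has to turn about 82° clockwise, and I'll push the near spoke (173°) toward +y. First I raise the arm and shut the fingers.

Emit:
{"method": "arm_command", "body": {
  "plan": [
    {"claw": 0,"dx": 0,"dy": 0,"dz": -3.5,"twist": 0},
    {"claw": 0,"dx": 0,"dy": 0,"dz": -7,"twist": 0},
    {"claw": 0,"dx": 0,"dy": 0,"dz": -10,"twist": 0},
    {"claw": 0,"dx": -2.4,"dy": 2.6,"dz": -10,"twist": 6},
    {"claw": 0,"dx": -4.8,"dy": 5.2,"dz": -10,"twist": 12},
    {"claw": 0,"dx": -7.2,"dy": 7.8,"dz": -10,"twist": 18},
    {"claw": 0,"dx": -9.6,"dy": 10.4,"dz": -10,"twist": 24},
    {"claw": 0,"dx": -12,"dy": 13,"dz": -10,"twist": 30}
  ]
}}

```text
time_s: 0.82
position: [0.2825, 0.4363, 0.3217]
tcp_rot: [[0.75, 0.661, -0.001], [0.661, -0.75, -0.002], [-0.002, 0.001, -1.0]]
force: [-0.8, 0.1, 0.2]
opening: 0.48
```

```bash
cat >> h.py <<'E'
def go(xy,z,yaw=None):
    s=bot.read_state(); R=s['tcp_rot']; p=s['position']
    d=R.T@(np.r_[xy,z]-p)*100; y=np.degrees(np.arctan2(R[1,0],R[0,0]))
    print('t',s['time_s'],'pos',p.round(4),'yaw',y.round(2),'F',s['force'].round(2),'-> d',d.round(2),'twist',None if yaw is None else round(-((yaw-y+180)%360-180),2))
E
python3 - <<'E'
from h import *
go([.43,.15],.32,20)
E
```

```text
t 0.8167 pos [0.2825 0.4363 0.3217] yaw 41.37 F [-0.79  0.1   0.25] -> d [-7.85 31.23  0.21] twist 21.37
```

Emit:
{"method": "arm_command", "body": {
  "plan": [
    {"claw": 0,"dx": -1,"dy": 3.9,"dz": 0,"twist": 3},
    {"claw": 0,"dx": -2,"dy": 7.8,"dz": 0,"twist": 6},
    {"claw": 0,"dx": -3,"dy": 11.7,"dz": 0,"twist": 9},
    {"claw": 0,"dx": -4,"dy": 15.6,"dz": 0,"twist": 12},
    {"claw": 0,"dx": -5,"dy": 19.5,"dz": 0,"twist": 15},
    {"claw": 0,"dx": -6,"dy": 23.4,"dz": 0,"twist": 18},
    {"claw": 0,"dx": -7,"dy": 27.3,"dz": 0,"twist": 20},
    {"claw": 0,"dx": -7.9,"dy": 31.2,"dz": 0,"twist": 21}
  ]
}}

```text
time_s: 1.48
position: [0.4295, 0.148, 0.3221]
tcp_rot: [[0.938, 0.347, -0.001], [0.347, -0.938, -0.002], [-0.002, 0.001, -1.0]]
force: [0.2, 0.9, -0.7]
opening: 0.008
```

Run:
```python
from h import *
go([.43,-.15],.32,0)
```

```text
t 1.4833 pos [0.4295 0.148  0.3221] yaw 20.27 F [ 0.16  0.91 -0.68] -> d [-10.28  27.97   0.27] twist 20.27
```

Emit:
{"method": "arm_command", "body": {
  "plan": [
    {"claw": 0,"dx": -1.3,"dy": 3.5,"dz": 0,"twist": 3},
    {"claw": 0,"dx": -2.6,"dy": 7,"dz": 0,"twist": 6},
    {"claw": 0,"dx": -3.9,"dy": 10.5,"dz": 0,"twist": 9},
    {"claw": 0,"dx": -5.2,"dy": 14,"dz": 0,"twist": 12},
    {"claw": 0,"dx": -6.5,"dy": 17.5,"dz": 0,"twist": 15},
    {"claw": 0,"dx": -7.8,"dy": 21,"dz": 0,"twist": 18},
    {"claw": 0,"dx": -9.1,"dy": 24.5,"dz": 0,"twist": 21},
    {"claw": 0,"dx": -10.4,"dy": 28,"dz": 0,"twist": 24}
  ]
}}

```text
time_s: 2.15
position: [0.4284, -0.1524, 0.3226]
tcp_rot: [[0.998, -0.068, -0.001], [-0.068, -0.998, -0.002], [-0.001, 0.002, -1.0]]
force: [0.6, 0.2, 0.1]
opening: 0.005
```

Run:
```python
from h import *
go([.484,-.236],.32,-6.8)
im=bot.capture('wrist'); cv2.imwrite("pics/wrist1.png",im[:,:,::-1])
im=bot.capture('side'); cv2.imwrite("pics/side1.png",im[:,:,::-1])
```

```text
t 2.15 pos [ 0.4284 -0.1524  0.3226] yaw -3.89 F [0.58 0.24 0.1 ] -> d [6.12 7.97 0.27] twist 2.91
```

View pics/wrist1.png

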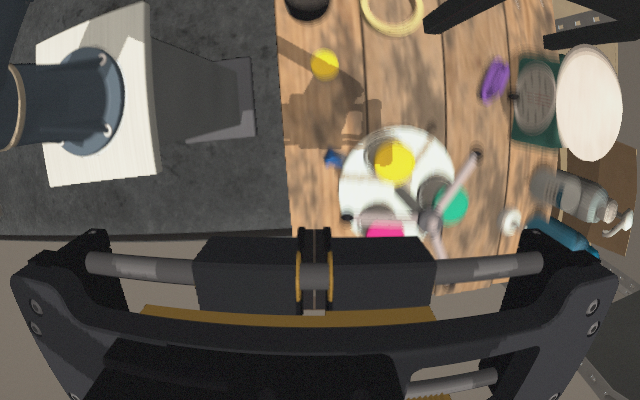

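The wrist view shows the rack: tray (397,180), yellow lid (394,162), magenta lid (385,230) by the fingers, and blue arrow (333,158). Motion blur spoils it, so I'll retake it at rest and measure the arrow and the hub.

```bash
cat >> h.py <<'E'
def wray(uv,s):
    c=bot.calibration('wrist'); K=c['intrinsics']; T=c['T_tool_cam']
    v=np.array([(uv[0]-K[0,2])/K[0,0],(uv[1]-K[1,2])/K[1,1]]); th=np.hypot(*v)
    d=np.r_[np.sin(th)*v/th,np.cos(th)]
    R=s['tcp_rot']; return s['position']+R@T[:3,3], R@T[:3,:3]@d
def wplane(uv,z,s):
    o,d=wray(uv,s); return (o+d*(z-o[2])/d[2])[:2]
E
python3 - <<'E'
from h import *
import pickle
s=bot.read_state(); im=bot.capture('wrist'); cv2.imwrite("pics/wrist2.png",im[:,:,::-1]); pickle.dump(s,open('s2.pkl','wb'))
print(s['time_s'],s['position'],np.abs(s['qvel']).max())
for c in RNG: print(c,masks(im,c,(280,100,500,240)))
cv2.imwrite('pics/wc2.png',cv2.resize(im[110:250,310:510,::-1],None,fx=4,fy=4,interpolation=2))
E
```

```text
2.25 [ 0.42952842 -0.15605827  0.32263206] 4.462604924948799
magenta [(array([383.8, 226.3]), [365, 215, 39, 23, 799])]
green [(array([437.4, 186.1]), [432, 178, 13, 18, 80]), (array([455.3, 198.3]), [441, 179, 27, 36, 622])]
yellow [(array([392.6, 153.6]), [372, 132, 42, 44, 1413])]
blue [(array([330.3, 150.9]), [323, 142, 18, 16, 160])]
```

View pics/wc2.png

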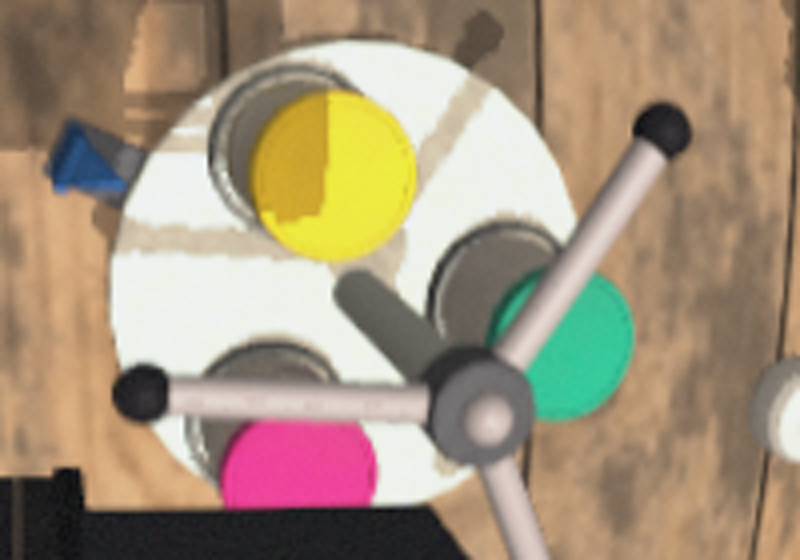

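Run:
```python
from h import *
import pickle
s=pickle.load(open('s2.pkl','rb'))
f=lambda u,v,z: wplane((310+(u+.5)/4-.5,110+(v+.5)/4-.5),z,s)
b1,b3,hub,hb=f(142,392,.16),f(663,130,.16),f(480,408,.16),f(488,420,.174)
print('b1',b1,'b3',b3,'hub',hub,'hubtop',hb)
# centre from two balls 120 apart
m=(b1+b3)/2; d=b3-b1; L=np.hypot(*d); n=np.array([d[1],-d[0]])/L; c=m+n*L/2/np.tan(np.radians(60)); print('c from balls',c,'r',L/2/np.sin(np.radians(60)))
im=cv2.imread('pics/wrist2.png'); hsv=cv2.cvtColor(im,cv2.COLOR_BGR2HSV)
# tray edge circle points by eye
for u,v in [(110,290),(360,40),(575,225),(490,75),(150,150),(445,500)]: p=f(u,v,.026); print('tray edge',p, np.hypot(*(p-c)))
for name,(u,v,z) in {'tip':(128,190,.038),'tiptop':(128,175,.045),'cornerA':(75,122,.049),'cornerB':(50,190,.049),'yellow':(335,177,.092),'green':(563,345,.092)}.items():
    p=f(u,v,z); d=p-c; print(name,p.round(4),'r',np.hypot(*d).round(4),'ang',np.degrees(np.arctan2(d[1],d[0])).round(1))
for p in (b1,b3): d=p-c; print(np.degrees(np.arctan2(d[1],d[0])))
cv2.imwrite('pics/wa2.png',cv2.resize(im[130:175,310:370],None,fx=12,fy=12,interpolation=2))
```

```text
b1 [ 0.46161473 -0.19211995] b3 [ 0.61826729 -0.12527952] hub [ 0.56123993 -0.20502606] hubtop [ 0.5584272  -0.20343934]
c from balls [ 0.55923618 -0.20392143] r 0.09833220166586716
tray edge [ 0.46230134 -0.19646119] 0.09722149088588626
tray edge [ 0.56257898 -0.10589534] 0.09808306905700878
tray edge [ 0.65347539 -0.18186058] 0.096786925441951
tray edge [ 0.61542653 -0.12061411] 0.10048613859507446
tray edge [ 0.48028957 -0.14367434] 0.09930901294162707
tray edge [ 0.59992541 -0.29675097] 0.10135549638259359
tip [ 0.4703 -0.1562] r 0.1009 ang 151.8
tiptop [ 0.47   -0.1496] r 0.1045 ang 148.7
cornerA [ 0.4521 -0.1288] r 0.1309 ang 145.0
cornerB [ 0.4416 -0.1525] r 0.1284 ang 156.4
yellow [ 0.5343 -0.1467] r 0.0624 ang 113.5
green [ 0.6192 -0.2103] r 0.0603 ang -6.1
173.10694803195508
53.10694803195506
```

View pics/wa2.png

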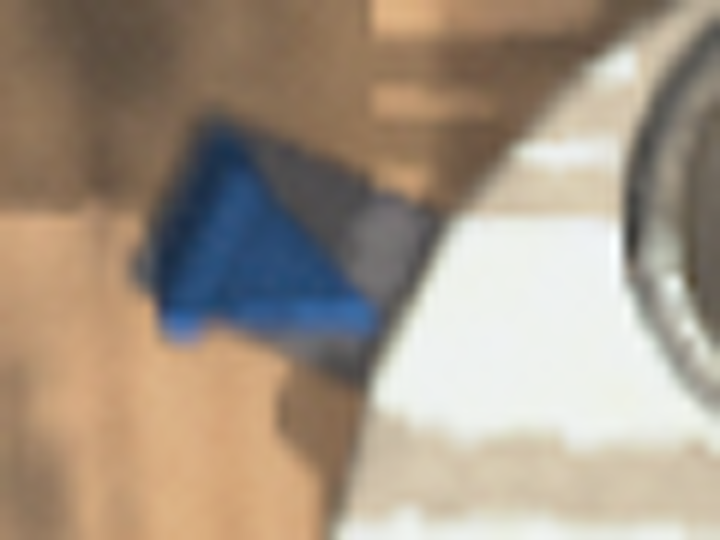

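Magenta must go from about 233° to about 151°, roughly -82.4°. Next I move beside the near spoke at height, then down.

Emit:
{"method": "arm_command", "body": {
  "plan": [
    {"claw": 0,"dx": 2,"dy": 2.7,"dz": 0,"twist": 1},
    {"claw": 0,"dx": 4,"dy": 5.4,"dz": 0,"twist": 2},
    {"claw": 0,"dx": 6,"dy": 8,"dz": 0,"twist": 3},
    {"claw": 0,"dx": 6,"dy": 8,"dz": 3,"twist": 3},
    {"claw": 0,"dx": 6,"dy": 8,"dz": 6,"twist": 3},
    {"claw": 0,"dx": 6,"dy": 8,"dz": 9,"twist": 3},
    {"claw": 0,"dx": 6,"dy": 8,"dz": 9,"twist": 3}
  ]
}}

```text
time_s: 2.88
position: [0.4795, -0.2331, 0.2269]
tcp_rot: [[0.993, -0.12, -0.012], [-0.12, -0.993, 0.007], [-0.013, -0.006, -1.0]]
force: [0.4, 0.1, -1.1]
opening: 0.004
```

Run:
```python
from h import *
go([.4847,-.2323],.14,-6.9)
s=bot.read_state(); im=bot.capture('wrist'); cv2.imwrite("pics/wrist3.png",im[:,:,::-1])
im=bot.capture('scene'); cv2.imwrite('pics/sc3.png',cv2.resize(im[90:230,290:440,::-1],None,fx=4,fy=4,interpolation=2))
```

```text
t 2.8833 pos [ 0.4795 -0.2331  0.2269] yaw -6.9 F [ 0.37  0.08 -1.11] -> d [ 0.62 -0.09  8.68] twist -0.0
```

View pics/wrist3.png

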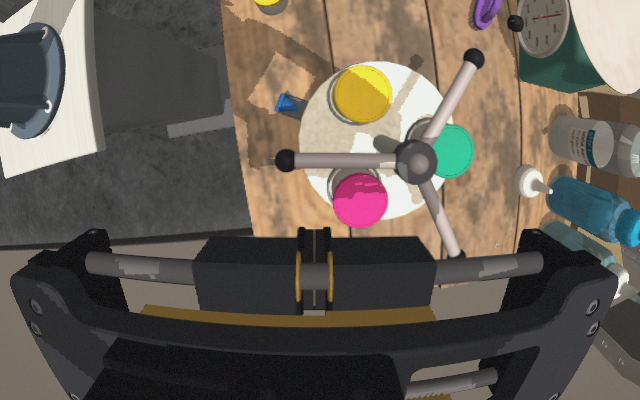

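View pics/sc3.png

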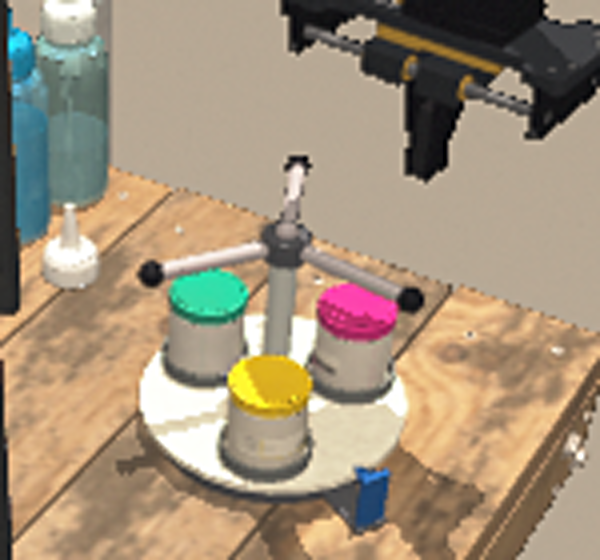

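The fingers are beside the near spoke on its -y side, with the gripper clear of everything. Going down to 0.14 m.

Emit:
{"method": "arm_command", "body": {
  "plan": [
    {"claw": 0,"dx": 0.2,"dy": 0,"dz": 2,"twist": 0},
    {"claw": 0,"dx": 0.4,"dy": 0,"dz": 4,"twist": 0},
    {"claw": 0,"dx": 0.5,"dy": 0,"dz": 6,"twist": 0},
    {"claw": 0,"dx": 0.5,"dy": 0,"dz": 7.5,"twist": 0},
    {"claw": 0,"dx": 0.5,"dy": 0,"dz": 8.6,"twist": 0},
    {"claw": 0,"dx": 0.5,"dy": 0,"dz": 8.6,"twist": 0}
  ]
}}

```text
time_s: 3.48
position: [0.4878, -0.2357, 0.1462]
tcp_rot: [[0.993, -0.119, -0.004], [-0.119, -0.993, 0.001], [-0.004, -0.0, -1.0]]
force: [0.3, 0.0, 0.6]
opening: 0.005
```

Run:
```python
from h import *
go([.4847,-.2323],.14,-6.9)
c=np.array([.5585,-.205]); s=bot.read_state(); p=s['position'][:2]; R=s['tcp_rot']
y0=np.degrees(np.arctan2(R[1,0],R[0,0]))
# push path: finger pose at spoke angle th, offset d behind spoke
for th in [173,165,155,145,135,125,115,105,97,92]:
    a=np.radians(th); u=np.array([np.cos(a),np.sin(a)]); t=np.array([np.sin(a),-np.cos(a)])
    q=c+.072*u-.016*t; w=R.T@np.r_[q-p,0]*100
    print(th,q.round(4),w[:2].round(2),'twist',round(y0-(th-180),1))
im=bot.capture('side'); cv2.imwrite('pics/sd4.png',cv2.resize(im[150:290,290:440,::-1],None,fx=4,fy=4,interpolation=2))
```

```text
t 3.4833 pos [ 0.4878 -0.2357  0.1462] yaw -6.85 F [0.25 0.05 0.58] -> d [-0.34 -0.3   0.62] twist 0.05
173 [ 0.4851 -0.2121] [-0.55 -2.31] twist 0.2
165 [ 0.4848 -0.2018] [-0.7  -3.33] twist 8.2
155 [ 0.4865 -0.1891] [-0.68 -4.61] twist 18.2
145 [ 0.4903 -0.1768] [-0.45 -5.88] twist 28.2
135 [ 0.4963 -0.1654] [ 0.01 -7.08] twist 38.2
125 [ 0.5041 -0.1552] [ 0.66 -8.19] twist 48.2
115 [ 0.5136 -0.1465] [ 1.5  -9.16] twist 58.2
105 [ 0.5244 -0.1396] [ 2.49 -9.98] twist 68.2
97 [ 0.5338 -0.1355] [  3.38 -10.5 ] twist 76.2
92 [ 0.54   -0.1336] [  3.97 -10.76] twist 81.2
```

View pics/sd4.png

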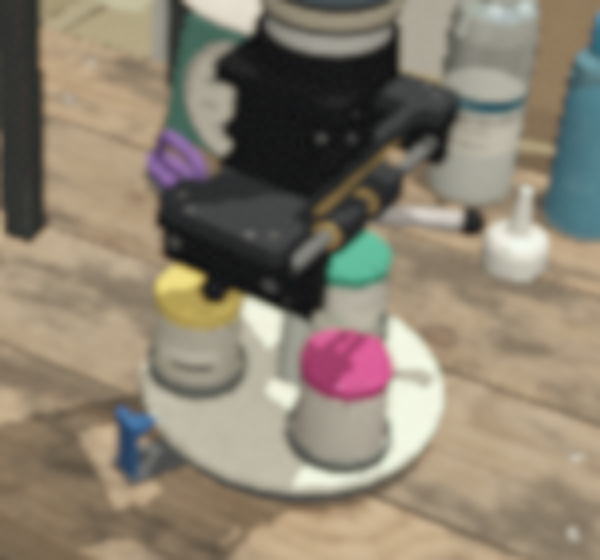

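Fingers at z 0.146 behind the spoke, nothing displaced. First push, slowly, up to about 155°.

Emit:
{"method": "arm_command", "body": {
  "plan": [
    {"claw": 0,"dx": -0.2,"dy": -0.8,"dz": 0.4,"twist": 0},
    {"claw": 0,"dx": -0.4,"dy": -1.5,"dz": 0.4,"twist": 0},
    {"claw": 0,"dx": -0.5,"dy": -2.0,"dz": 0.4,"twist": 0},
    {"claw": 0,"dx": -0.6,"dy": -2.4,"dz": 0.4,"twist": 1},
    {"claw": 0,"dx": -0.6,"dy": -2.8,"dz": 0.4,"twist": 4},
    {"claw": 0,"dx": -0.7,"dy": -3.1,"dz": 0.4,"twist": 6},
    {"claw": 0,"dx": -0.7,"dy": -3.4,"dz": 0.4,"twist": 9},
    {"claw": 0,"dx": -0.7,"dy": -3.8,"dz": 0.4,"twist": 12}
  ]
}}

```text
time_s: 4.2
position: [0.4859, -0.1977, 0.1439]
tcp_rot: [[0.945, -0.326, -0.002], [-0.326, -0.945, -0.002], [-0.001, 0.002, -1.0]]
force: [-1.5, -1.2, 1.5]
opening: 0.007
```

```bash
cat >> h.py <<'E'
def path(ths,d=.016,r=.072,c=(.5585,-.205),lag=0):
    s=bot.read_state(); p=s['position'][:2]; R=s['tcp_rot']; c=np.array(c)
    y0=np.degrees(np.arctan2(R[1,0],R[0,0]))
    v=p-c
    print('t',s['time_s'],'p',s['position'].round(4),'yaw',y0.round(1),'F',s['force'].round(2),'th est',(np.degrees(np.arctan2(v[1],v[0])-np.arcsin(d/np.hypot(*v)))%360).round(1),'r',np.sqrt(v@v-d*d).round(4))
    for th in ths:
        a=np.radians(th); u=np.array([np.cos(a),np.sin(a)]); t=np.array([np.sin(a),-np.cos(a)])
        q=c+r*u-d*t; w=R.T@np.r_[q-p,0]*100
        print(th,w[:2].round(2),'twist',round(y0-(th-180),1))
def cap(n,name,box=(280,0,500,240),f=3):
    im=bot.capture(n); cv2.imwrite(f'pics/{name}_full.png',im[:,:,::-1]); x0,y0,x1,y1=box
    cv2.imwrite(f'pics/{name}.png',cv2.resize(im[y0:y1,x0:x1,::-1],None,fx=f,fy=f,interpolation=2)); return im
E
python3 - <<'E'
from h import *
path(np.arange(163,133,-3))
cap('scene','sc5',(290,90,440,230),4)
E
```

```text
t 4.2 p [ 0.4859 -0.1977  0.1439] yaw -19.0 F [-1.47 -1.21  1.49] th est 161.6 r 0.0712
163 [-0.03  0.18] twist -2.0
160 [-0.12 -0.2 ] twist 1.0
157 [-0.19 -0.58] twist 4.0
154 [-0.23 -0.96] twist 7.0
151 [-0.26 -1.35] twist 10.0
148 [-0.27 -1.74] twist 13.0
145 [-0.26 -2.12] twist 16.0
142 [-0.22 -2.51] twist 19.0
139 [-0.17 -2.89] twist 22.0
136 [-0.1  -3.27] twist 25.0
```

View pics/sc5.png

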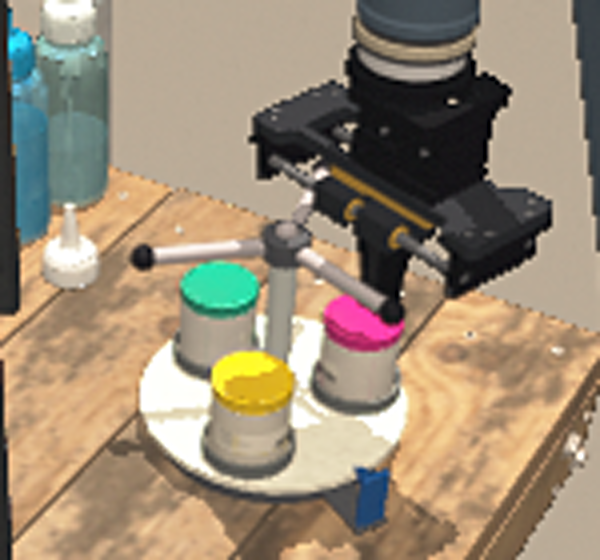

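The rack is turning and the jars stand in their wells. Pushing on.

Emit:
{"method": "arm_command", "body": {
  "plan": [
    {"claw": 0,"dx": -0.1,"dy": -0.3,"dz": 0,"twist": 2},
    {"claw": 0,"dx": -0.2,"dy": -0.6,"dz": 0,"twist": 4.5},
    {"claw": 0,"dx": -0.2,"dy": -0.9,"dz": 0,"twist": 7},
    {"claw": 0,"dx": -0.3,"dy": -1.3,"dz": 0,"twist": 9.5},
    {"claw": 0,"dx": -0.3,"dy": -1.6,"dz": 0,"twist": 12},
    {"claw": 0,"dx": -0.3,"dy": -1.9,"dz": 0,"twist": 14.5},
    {"claw": 0,"dx": -0.3,"dy": -2.3,"dz": 0,"twist": 17},
    {"claw": 0,"dx": -0.2,"dy": -2.6,"dz": 0,"twist": 19.5}
  ]
}}

```text
time_s: 4.92
position: [0.4926, -0.1715, 0.1443]
tcp_rot: [[0.781, -0.625, -0.002], [-0.625, -0.781, -0.002], [-0.0, 0.002, -1.0]]
force: [-1.7, -1.0, 1.5]
opening: 0.005
```

Run:
```python
from h import *
path(np.arange(145,112,-2.5))
```

```text
t 4.9167 p [ 0.4926 -0.1715  0.1443] yaw -38.7 F [-1.65 -1.    1.52] th est 140.6 r 0.0722
145.0 [0.16 0.55] twist -3.7
142.5 [0.08 0.24] twist -1.2
140.0 [ 0.01 -0.07] twist 1.3
137.5 [-0.05 -0.39] twist 3.8
135.0 [-0.09 -0.71] twist 6.3
132.5 [-0.12 -1.03] twist 8.8
130.0 [-0.13 -1.35] twist 11.3
127.5 [-0.13 -1.67] twist 13.8
125.0 [-0.12 -1.99] twist 16.3
122.5 [-0.09 -2.31] twist 18.8
120.0 [-0.05 -2.63] twist 21.3
117.5 [ 0.01 -2.95] twist 23.8
115.0 [ 0.08 -3.26] twist 26.3
112.5 [ 0.16 -3.57] twist 28.8
```

Emit:
{"method": "arm_command", "body": {
  "plan": [
    {"claw": 0,"dx": 0,"dy": -0.4,"dz": 0,"twist": 3},
    {"claw": 0,"dx": -0.1,"dy": -0.7,"dz": 0,"twist": 5.5},
    {"claw": 0,"dx": -0.1,"dy": -1.0,"dz": 0,"twist": 8},
    {"claw": 0,"dx": -0.1,"dy": -1.35,"dz": 0,"twist": 10.5},
    {"claw": 0,"dx": -0.1,"dy": -1.7,"dz": 0,"twist": 13},
    {"claw": 0,"dx": -0.1,"dy": -2.0,"dz": 0,"twist": 15.5},
    {"claw": 0,"dx": -0.1,"dy": -2.3,"dz": 0,"twist": 18},
    {"claw": 0,"dx": -0.1,"dy": -2.6,"dz": 0,"twist": 20.5}
  ]
}}

```text
time_s: 5.58
position: [0.5078, -0.1505, 0.1445]
tcp_rot: [[0.512, -0.859, -0.002], [-0.859, -0.512, -0.002], [0.001, 0.003, -1.0]]
force: [0.4, -1.7, -0.4]
opening: 0.002
```

Run:
```python
from h import *
path(np.arange(120,90,-2.5))
im=cap('scene','sc6',(290,90,440,230),4)
```

```text
t 5.5833 p [ 0.5078 -0.1505  0.1445] yaw -59.2 F [ 0.36 -1.68 -0.37] th est 120.5 r 0.0727
120.0 [ 0.06 -0.06] twist 0.8
117.5 [ 0.   -0.38] twist 3.3
115.0 [-0.04 -0.7 ] twist 5.8
112.5 [-0.07 -1.02] twist 8.3
110.0 [-0.09 -1.34] twist 10.8
107.5 [-0.09 -1.66] twist 13.3
105.0 [-0.08 -1.98] twist 15.8
102.5 [-0.06 -2.3 ] twist 18.3
100.0 [-0.02 -2.62] twist 20.8
97.5 [ 0.03 -2.94] twist 23.3
95.0 [ 0.1  -3.26] twist 25.8
92.5 [ 0.18 -3.57] twist 28.3
```

View pics/sc6.png

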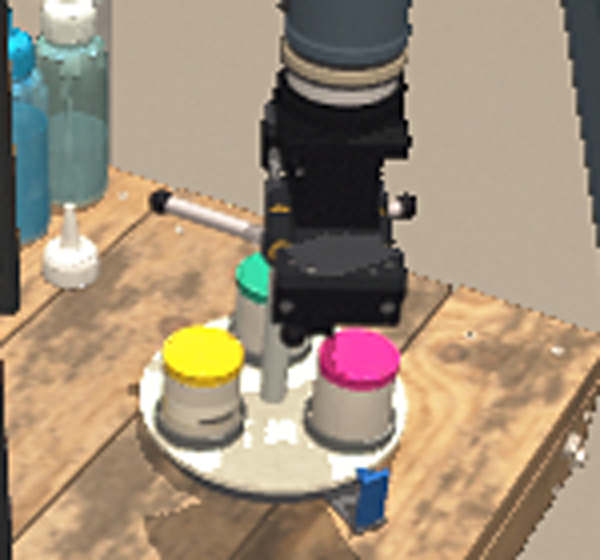

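Magenta has come round to crop (359,358), about 1/3 of the way left to the arrow. I'll measure the true angle from the two visible balls.

```bash
cat >> h.py <<'E'
def ang(p,c=(.5585,-.205)):
    d=np.array(p)[:2]-c; return round(float(np.degrees(np.arctan2(d[1],d[0]))%360),2),round(float(np.hypot(*d)),4)
def jars(im,n,z=.088):
    for c in ('magenta','green','yellow'):
        for cc,st in masks(im,c,{'scene':(300,120,430,225),'side':(305,170,425,280)}[n]):
            if st[4]>60: print(n,c,cc,st[4],ang(plane(n,cc,z)))
E
python3 - <<'E'
from h import *
for p in ((390.2,141.2),(329.8,139.8)): print(ang(plane('scene',p,.16)))
for k in ('scene0','sc6_full'): jars(cv2.imread(f'pics/{k}.png')[:,:,::-1].copy(),'scene')
E
```

```text
(242.08, 0.0978)
(359.55, 0.0999)
scene magenta [378.8 167.8] 218 (231.75, 0.0609)
scene green [341.7 163.8] 218 (353.84, 0.0615)
scene yellow [357.2 185.9] 271 (113.56, 0.0619)
scene magenta [379.3 179.6] 253 (180.26, 0.0629)
scene green [353.2 159. ] 80 (314.58, 0.0636)
scene yellow [340.3 178.7] 254 (61.67, 0.0624)
```

Emit:
{"method": "arm_command", "body": {
  "plan": [
    {"claw": 0,"dx": 0,"dy": -0.4,"dz": 0,"twist": 3},
    {"claw": 0,"dx": 0,"dy": -0.7,"dz": 0,"twist": 5.5},
    {"claw": 0,"dx": -0.1,"dy": -1.0,"dz": 0,"twist": 8},
    {"claw": 0,"dx": -0.1,"dy": -1.35,"dz": 0,"twist": 10.5},
    {"claw": 0,"dx": -0.1,"dy": -1.7,"dz": 0,"twist": 13},
    {"claw": 0,"dx": -0.1,"dy": -2.0,"dz": 0,"twist": 15.5},
    {"claw": 0,"dx": -0.1,"dy": -2.2,"dz": 0,"twist": 17.5},
    {"claw": 0,"dx": -0.1,"dy": -2.4,"dz": 0,"twist": 19}
  ]
}}

```text
time_s: 6.3
position: [0.5279, -0.1367, 0.1446]
tcp_rot: [[0.203, -0.979, -0.002], [-0.979, -0.203, -0.002], [0.001, 0.003, -1.0]]
force: [-1.8, -1.2, -0.2]
opening: 0.004
```

Run:
```python
from h import *
path(np.arange(105,89,-2))
im=cap('scene','sc7',(290,90,440,230),4); jars(im,'scene'); path([])
im=cap('side','sd7',(290,150,440,290),4); jars(im,'side')
```

```text
t 6.3 p [ 0.5279 -0.1367  0.1446] yaw -78.3 F [-1.78 -1.19 -0.23] th est 101.8 r 0.0731
105 [0.21 0.4 ] twist -3.3
103 [0.14 0.16] twist -1.3
101 [ 0.09 -0.1 ] twist 0.7
99 [ 0.04 -0.35] twist 2.7
97 [-0.  -0.6] twist 4.7
95 [-0.03 -0.86] twist 6.7
93 [-0.05 -1.11] twist 8.7
91 [-0.07 -1.37] twist 10.7
scene magenta [374.8 183.1] 255 (161.31, 0.0627)
scene yellow [337.8 174. ] 251 (41.3, 0.0615)
t 6.35 p [ 0.5285 -0.1366  0.1447] yaw -78.3 F [-0.46  0.55 -0.21] th est 101.3 r 0.0729
side magenta [346.5 236.2] 286 (163.53, 0.0635)
side green [389.  231.2] 253 (279.44, 0.0639)
side yellow [354.7 211.1] 164 (48.77, 0.062)
```

View pics/sc7.png

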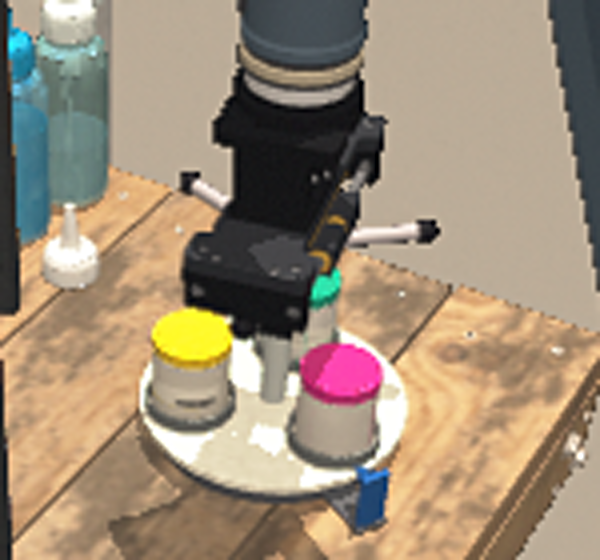

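Emit:
{"method": "arm_command", "body": {
  "plan": [
    {"claw": 0,"dx": 0,"dy": -0.25,"dz": 0,"twist": 2},
    {"claw": 0,"dx": 0,"dy": -0.45,"dz": 0,"twist": 3.5},
    {"claw": 0,"dx": 0,"dy": -0.65,"dz": 0,"twist": 5},
    {"claw": 0,"dx": 0,"dy": -0.85,"dz": 0,"twist": 6.5},
    {"claw": 0,"dx": 0,"dy": -1.0,"dz": 0,"twist": 7.5},
    {"claw": 0,"dx": 0,"dy": -1.0,"dz": 0,"twist": 7.5}
  ]
}}

```text
time_s: 6.9
position: [0.5378, -0.1341, 0.1445]
tcp_rot: [[0.075, -0.997, -0.002], [-0.997, -0.075, -0.001], [0.001, 0.002, -1.0]]
force: [-2.1, 0.3, 0.4]
opening: -0.001
```

Run:
```python
from h import *
import pickle
path([92,91,90,89,88])
im=cap('scene','sc8',(290,90,440,230),4); jars(im,'scene')
im=cap('side','sd8',(290,150,440,290),4); jars(im,'side')
s=bot.read_state(); pickle.dump(s,open('s8.pkl','wb')); im=cap('wrist','w8',(240,0,500,240),3); print(s['position'],np.abs(s['qvel']).max())
```

```text
t 6.9 p [ 0.5378 -0.1341  0.1445] yaw -85.7 F [-2.09  0.26  0.4 ] th est 93.7 r 0.0721
92 [-0.03 -0.22] twist 2.3
91 [-0.05 -0.35] twist 3.3
90 [-0.07 -0.47] twist 4.3
89 [-0.09 -0.6 ] twist 5.3
88 [-0.1  -0.73] twist 6.3
scene magenta [372.2 184.3] 261 (152.9, 0.0627)
scene green [370.4 161.3] 155 (267.16, 0.0627)
scene yellow [336.4 172.7] 208 (35.62, 0.0647)
side magenta [344.3 234.5] 280 (156.25, 0.0634)
side green [387.5 233. ] 278 (271.95, 0.0625)
side yellow [356.1 210.6] 120 (44.77, 0.0631)
[ 0.53783835 -0.13433008  0.14455489] 0.16278838226178174
```

View pics/w8_full.png

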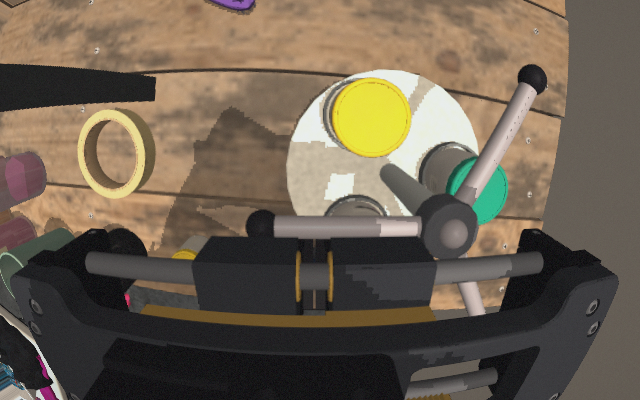

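View pics/sc8.png

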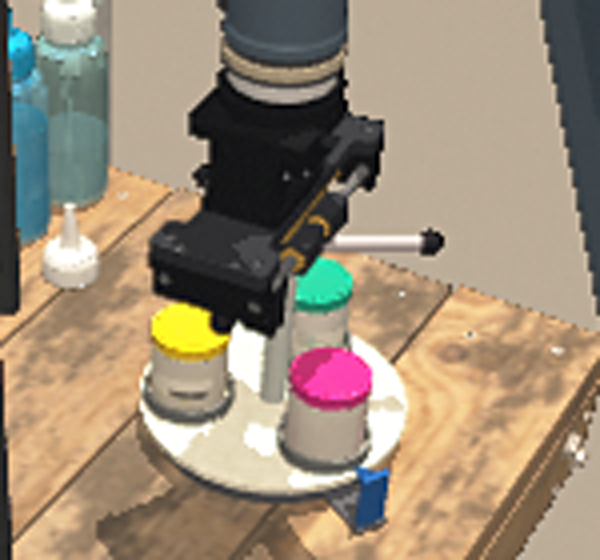

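Run:
```python
from h import *
import pickle
s=pickle.load(open('s8.pkl','rb'))
b1=wplane((262,224),.16,s); b3=wplane((532,79.5),.16,s); print(b1,b3,np.hypot(*(b1-b3)))
d=b3-b1; print('dir->spoke ang', np.degrees(np.arctan2(d[1],d[0]))+150)
print(ang(b1),ang(b3),[ang(wplane(p,.16,s),(.5592,-.2039)) for p in ((262,224),(532,79.5))])
for k in ('side0','side1'):
  jars(cv2.imread(f'pics/{k}.png')[:,:,::-1].copy(),'side')
```

```text
[ 0.55417618 -0.10725332] [ 0.64724154 -0.24833577] 0.16901308143702834
dir->spoke ang 93.41093147714928
(92.53, 0.0978) (333.97, 0.0988) [(92.98, 0.0968), (333.22, 0.0986)]
side magenta [375.9 240.8] 310 (231.81, 0.0635)
side green [377.5 213.8] 205 (350.82, 0.0621)
side yellow [338.3 223.9] 239 (116.92, 0.0649)
side magenta [375.9 240.8] 305 (231.81, 0.0635)
side green [377.5 213.8] 204 (350.82, 0.0621)
side yellow [338.3 224. ] 233 (117.28, 0.0649)
```

Wrist measurement puts the spoke at 93.3°, so about 2.6° remain. I'll back off and rise for a clear overhead look at arrow and jar before the last nudge.

Emit:
{"method": "arm_command", "body": {
  "plan": [
    {"claw": 0,"dx": 0,"dy": 1.5,"dz": 0,"twist": 0},
    {"claw": 0,"dx": 0,"dy": 3.5,"dz": 0,"twist": 0},
    {"claw": 0,"dx": 0,"dy": 4,"dz": -4,"twist": 0},
    {"claw": 0,"dx": 0,"dy": 4,"dz": -8,"twist": 0},
    {"claw": 0,"dx": 2,"dy": 6,"dz": -11,"twist": 0},
    {"claw": 0,"dx": 4,"dy": 8,"dz": -14,"twist": 0},
    {"claw": 0,"dx": 6,"dy": 9,"dz": -17,"twist": 0},
    {"claw": 0,"dx": 6,"dy": 9,"dz": -17,"twist": 0}
  ]
}}

```text
time_s: 7.72
position: [0.4554, -0.2066, 0.3216]
tcp_rot: [[0.072, -0.997, 0.01], [-0.997, -0.073, -0.013], [0.014, -0.009, -1.0]]
force: [0.8, 0.1, 1.4]
opening: 0.003
```

Emit:
{"method": "arm_command", "body": {
  "plan": [
    {"claw": 0,"dx": 0,"dy": 0,"dz": 0,"twist": 0},
    {"claw": 0,"dx": 0,"dy": 0,"dz": 0,"twist": 0}
  ]
}}

```text
time_s: 7.88
position: [0.456, -0.2075, 0.3225]
tcp_rot: [[0.072, -0.997, 0.013], [-0.997, -0.072, -0.015], [0.016, -0.012, -1.0]]
force: [-0.1, -0.2, 0.7]
opening: 0.004
```

Run:
```python
from h import *
import pickle
s=bot.read_state(); pickle.dump(s,open('s9.pkl','wb')); im=cap('wrist','w9',(240,60,440,240),4); print(s['time_s'],s['position'],np.abs(s['qvel']).max())
```

```text
7.8833 [ 0.4560177  -0.20745665  0.32250123] 1.952356108223847
```

View pics/w9_full.png

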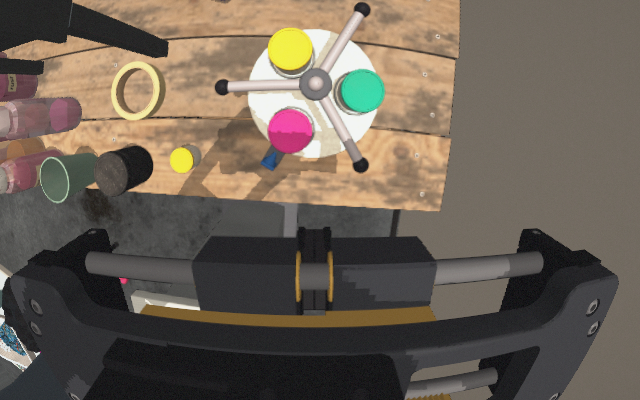

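Rack in wrist view: balls (222,87), (362,10), (360,166), magenta lid (290,130), arrow (270,160). I'll enlarge this.

Run:
```python
import cv2
im=cv2.imread('pics/w9_full.png'); cv2.imwrite('pics/w9b.png',cv2.resize(im[0:185,205:400],None,fx=3,fy=3,interpolation=2)); cv2.imwrite('pics/w9c.png',cv2.resize(im[100:180,240:320],None,fx=7,fy=7,interpolation=2))
```

```text
(no output)
```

View pics/w9b.png

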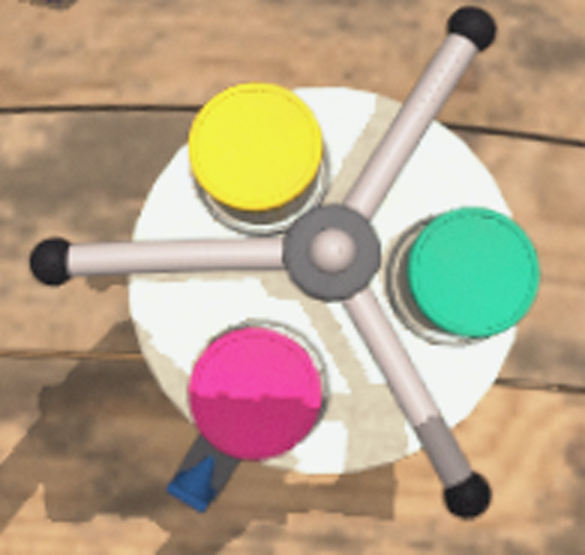

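View pics/w9c.png

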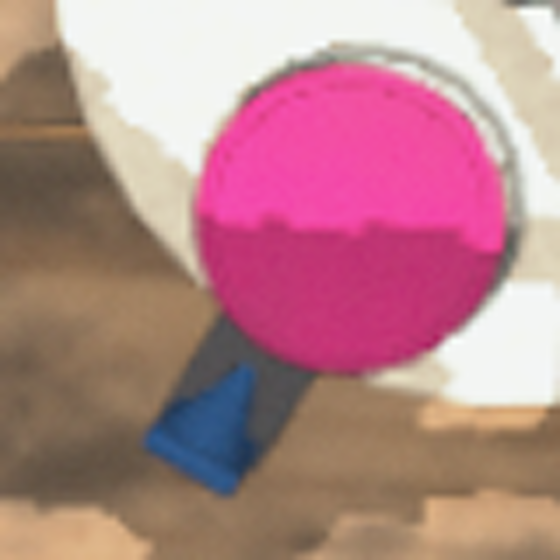

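Run:
```python
from h import *
import pickle
s=pickle.load(open('s9.pkl','rb'))
f3=lambda u,v,z: wplane((205+(u+.5)/3-.5,(v+.5)/3-.5),z,s)
f7=lambda u,v,z: wplane((240+(u+.5)/7-.5,100+(v+.5)/7-.5),z,s)
im=cv2.imread('pics/w9_full.png'); hsv=cv2.cvtColor(im,cv2.COLOR_BGR2HSV)
B=[f3(50,261,.16),f3(472,29,.16),f3(466,493,.16)]
A=np.array(B); c=A.mean(0); print('c',c,'hubtop',f3(332,250,.173))
for b,k in zip(B,(0,-120,120)):
    a=ang(b,c); print('ball',a,'->spoke',(a[0]-k)%360)
for nme,(u,v) in dict(yellow=(256,147),green=(473,272),magenta=(256,393)).items(): print(nme,[ang(f3(u,v,z),c) for z in (.09,.094)])
for z in (.036,.038,.049): print('tip',ang(f7(252,368,z),c))
print('base', ang((f7(150,442,.045)+f7(238,490,.045))/2,c), ang((f7(150,442,.049)+f7(238,490,.049))/2,c))
e1=(f7(222,318,.012),f7(148,430,.012)); e2=(f7(318,372,.012),f7(248,478,.012))
for e in (e1,e2): d=e[1]-e[0]; print('tongue dir',np.degrees(np.arctan2(d[1],d[0]))%360)
print('tongue mid',ang((e1[0]+e2[0])/2,c),ang((e1[1]+e2[1])/2,c))
tr=[(130,260),(335,88),(517,220),(500,380),(380,465),(150,200)]
T=np.array([f3(u,v,.026) for u,v in tr]); cc=np.linalg.lstsq(np.c_[2*T,np.ones(len(T))],(T**2).sum(1),rcond=None)[0]; print('tray c',cc[:2],np.sqrt(cc[2]+cc[:2]@cc[:2]))
```

```text
c [ 0.55956761 -0.20434615] hubtop [ 0.55931152 -0.20476958]
ball (93.89, 0.0988) ->spoke 93.89
ball (333.41, 0.098) ->spoke 93.41000000000003
ball (214.02, 0.0977) ->spoke 94.02000000000001
yellow [(33.52, 0.0604), (33.71, 0.0596)]
green [(273.38, 0.0618), (273.1, 0.0611)]
magenta [(154.7, 0.0612), (154.79, 0.0609)]
tip (152.09, 0.1035)
tip (152.12, 0.1032)
tip (152.27, 0.1013)
base (152.22, 0.1259) (152.26, 0.125)
tongue dir 149.2326320111767
tongue dir 149.84023817212102
tongue mid (152.22, 0.1011) (151.61, 0.1304)
tray c [ 0.55944814 -0.20661918] 0.0975164323650925
```

Magenta stands at about 153.8°. The arrow is at about 151°, once I reference it to the tray centre at its own height. That leaves about 2.8° to push, and I'll go back behind the spoke for it.

Run:
```python
from h import *
go([.505,-.136],.16,-86.5)
go([.505,-.136],.32,-86.5)
```

```text
t 7.9333 pos [ 0.4555 -0.2065  0.3214] yaw -85.84 F [ 0.07  0.01 -0.1 ] -> d [-6.89 -5.29 16.09] twist 0.66
t 7.9333 pos [ 0.4555 -0.2065  0.3214] yaw -85.84 F [ 0.07  0.01 -0.1 ] -> d [-6.67 -5.45  0.1 ] twist 0.66
```

Emit:
{"method": "arm_command", "body": {
  "plan": [
    {"claw": 0,"dx": -3.3,"dy": -1,"dz": 0,"twist": 0.5},
    {"claw": 0,"dx": -6.7,"dy": -2.5,"dz": 0,"twist": 0.5},
    {"claw": 0,"dx": -6.8,"dy": -4.5,"dz": 3,"twist": 0.5},
    {"claw": 0,"dx": -6.9,"dy": -5,"dz": 6.5,"twist": 0.5},
    {"claw": 0,"dx": -6.9,"dy": -5,"dz": 10,"twist": 0.5},
    {"claw": 0,"dx": -6.9,"dy": -5,"dz": 13.5,"twist": 0.5},
    {"claw": 0,"dx": -6.9,"dy": -5,"dz": 17,"twist": 0.5},
    {"claw": 0,"dx": -6.9,"dy": -5,"dz": 17.5,"twist": 0.5}
  ]
}}

```text
time_s: 8.6
position: [0.4976, -0.1329, 0.1393]
tcp_rot: [[0.066, -0.998, -0.003], [-0.998, -0.066, -0.006], [0.006, 0.003, -1.0]]
force: [-1.0, 0.5, 0.0]
opening: 0.003
```

Run:
```python
from h import *
path([97,95,94,93,92,91.5,91,90.5])
```

```text
t 8.6 p [ 0.4976 -0.1329  0.1393] yaw -86.2 F [-0.97  0.47  0.03] th est 120.4 r 0.093
97 [ 0.49 -3.6 ] twist -3.2
95 [ 0.43 -3.85] twist -1.2
94 [ 0.4  -3.97] twist -0.2
93 [ 0.37 -4.1 ] twist 0.8
92 [ 0.34 -4.23] twist 1.8
91.5 [ 0.33 -4.29] twist 2.3
91 [ 0.32 -4.35] twist 2.8
90.5 [ 0.31 -4.42] twist 3.3
```

Emit:
{"method": "arm_command", "body": {
  "plan": [
    {"claw": 0,"dx": 0.3,"dy": -2,"dz": -0.4,"twist": 1},
    {"claw": 0,"dx": 0.4,"dy": -3.3,"dz": -0.4,"twist": 1},
    {"claw": 0,"dx": 0.4,"dy": -3.8,"dz": -0.4,"twist": 1},
    {"claw": 0,"dx": 0.4,"dy": -4.0,"dz": -0.4,"twist": 1.3},
    {"claw": 0,"dx": 0.3,"dy": -4.15,"dz": -0.4,"twist": 2},
    {"claw": 0,"dx": 0.3,"dy": -4.25,"dz": -0.4,"twist": 2.5},
    {"claw": 0,"dx": 0.3,"dy": -4.35,"dz": -0.4,"twist": 2.8},
    {"claw": 0,"dx": 0.3,"dy": -4.35,"dz": -0.4,"twist": 2.8}
  ]
}}

```text
time_s: 9.27
position: [0.5405, -0.1325, 0.1434]
tcp_rot: [[0.016, -1.0, -0.003], [-1.0, -0.016, -0.005], [0.005, 0.003, -1.0]]
force: [-2.0, 1.0, 0.7]
opening: 0.002
```

Run:
```python
from h import *
path([91,90.5])
```

```text
t 9.2667 p [ 0.5405 -0.1325  0.1434] yaw -89.1 F [-1.95  0.98  0.67] th est 91.6 r 0.0729
91 [ 0.08 -0.07] twist -0.1
90.5 [ 0.06 -0.14] twist 0.4
```

About 0.7° short, so one more small push, then back off and look again.

Emit:
{"method": "arm_command", "body": {
  "plan": [
    {"claw": 0,"dx": 0,"dy": -0.05,"dz": 0,"twist": 0.2},
    {"claw": 0,"dx": 0,"dy": -0.1,"dz": 0,"twist": 0.4},
    {"claw": 0,"dx": 0,"dy": -0.1,"dz": 0,"twist": 0.4}
  ]
}}

```text
time_s: 9.52
position: [0.5412, -0.1323, 0.1434]
tcp_rot: [[0.009, -1.0, -0.004], [-1.0, -0.009, -0.005], [0.005, 0.004, -1.0]]
force: [-0.3, 0.9, 0.3]
opening: 0.008
```

Emit:
{"method": "arm_command", "body": {
  "plan": [
    {"claw": 0,"dx": 0,"dy": 1.5,"dz": 0,"twist": 0},
    {"claw": 0,"dx": 0,"dy": 3.5,"dz": 0,"twist": 0},
    {"claw": 0,"dx": 0,"dy": 4,"dz": -4,"twist": 0},
    {"claw": 0,"dx": 0,"dy": 4,"dz": -8,"twist": 0},
    {"claw": 0,"dx": 2,"dy": 5,"dz": -11,"twist": 0},
    {"claw": 0,"dx": 4,"dy": 6,"dz": -14,"twist": 0},
    {"claw": 0,"dx": 6,"dy": 6.5,"dz": -17,"twist": 0},
    {"claw": 0,"dx": 6,"dy": 6.5,"dz": -17,"twist": 0}
  ]
}}

```text
time_s: 10.18
position: [0.4807, -0.1976, 0.321]
tcp_rot: [[0.006, -1.0, 0.01], [-1.0, -0.006, -0.016], [0.016, -0.009, -1.0]]
force: [0.8, -0.7, -0.5]
opening: 0.005
```

Emit:
{"method": "arm_command", "body": {
  "plan": [
    {"claw": 0,"dx": 0,"dy": 0,"dz": 0,"twist": 0},
    {"claw": 0,"dx": 0,"dy": 0,"dz": 0,"twist": 0},
    {"claw": 0,"dx": 0,"dy": 0,"dz": 0,"twist": 0},
    {"claw": 0,"dx": 0,"dy": 0,"dz": 0,"twist": 0}
  ]
}}

```text
time_s: 10.52
position: [0.4802, -0.1966, 0.3196]
tcp_rot: [[0.007, -1.0, 0.007], [-1.0, -0.007, -0.014], [0.014, -0.007, -1.0]]
force: [-0.0, 0.5, -0.6]
opening: 0.005
```

Run:
```python
from h import *
import pickle
s=bot.read_state(); pickle.dump(s,open('s10.pkl','wb')); im=bot.capture('wrist'); cv2.imwrite('pics/w10.png',im[:,:,::-1]); print(s['time_s'],s['position'],s['tcp_rot'].round(3),np.abs(s['qvel']).max())
for c in RNG: print(c,masks(im,c,(150,0,450,200)))
```

```text
10.5167 [ 0.48019955 -0.19655908  0.31960164] [[ 0.007 -1.     0.007]
 [-1.    -0.007 -0.014]
 [ 0.014 -0.007 -1.   ]] 0.32697143177578847
magenta [(array([294. , 148.9]), [272, 127, 45, 44, 1529])]
green [(array([366.4, 107. ]), [345, 86, 44, 43, 1522])]
yellow [(array([292.6,  65.6]), [271, 44, 45, 45, 1572]), (array([189.5, 182.6]), [178, 170, 24, 26, 478])]
blue [(array([277.5, 179.1]), [269, 170, 15, 18, 167])]
```

View pics/w10.png

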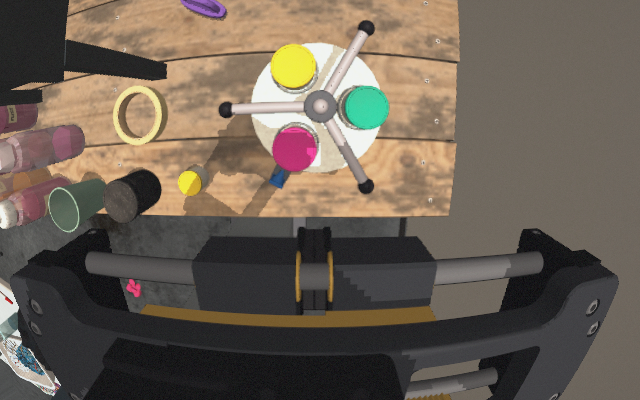

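Balls are at about (226,110), (367,27) and (366,186), the magenta lid at (294,149) and the arrow at (278,179). Nothing else has moved. I'll enlarge it for the angle check.

Run:
```python
import cv2
im=cv2.imread('pics/w10.png'); cv2.imwrite('pics/w10b.png',cv2.resize(im[15:200,210:405],None,fx=3,fy=3,interpolation=2)); cv2.imwrite('pics/w10c.png',cv2.resize(im[120:200,245:325],None,fx=7,fy=7,interpolation=2))
```

```text
(no output)
```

View pics/w10b.png

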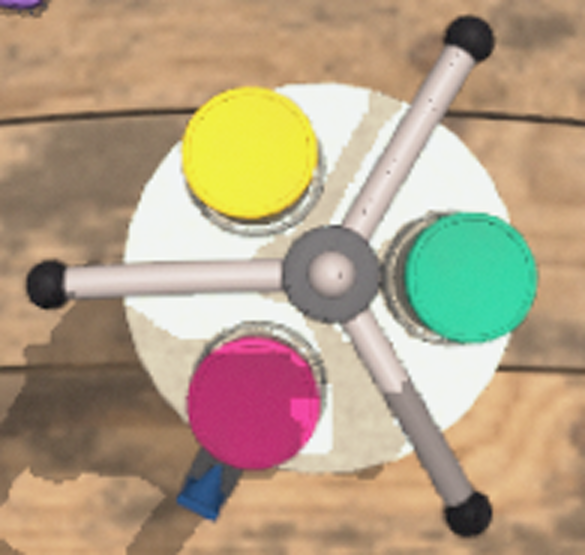

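View pics/w10c.png

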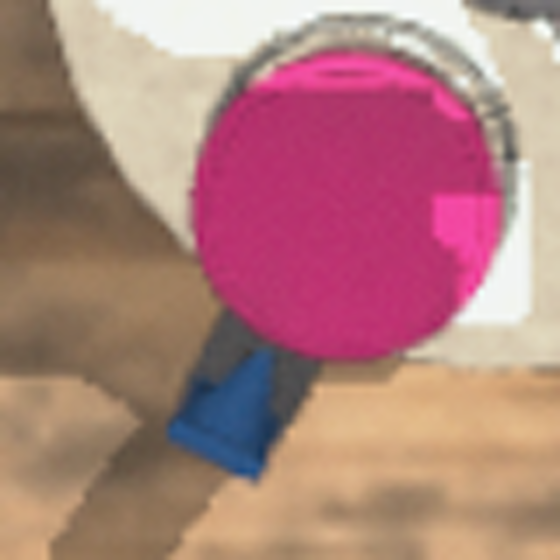

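Run:
```python
from h import *
import pickle
from scipy.optimize import least_squares
s=pickle.load(open('s10.pkl','rb'))
f3=lambda u,v,z: wplane((210+(u+.5)/3-.5,15+(v+.5)/3-.5),z,s)
f7=lambda u,v,z: wplane((245+(u+.5)/7-.5,120+(v+.5)/7-.5),z,s)
# ball by dark blobs
im=cv2.imread('pics/w10.png')
def blob(u,v,r=7):
    x,y=int(u),int(v); g=im[y-r:y+r+1,x-r:x+r+1].max(2); m=(g<70).astype(np.uint8); M=cv2.moments(m,True); return x-r+M['m10']/M['m00'],y-r+M['m01']/M['m00'],M['m00']
for uv in ((226,110),(366,28),(366,186)): print(blob(*uv))
A=np.array([wplane(blob(*uv)[:2],.16,s) for uv in ((226,110),(366,28),(366,186))]); c=A.mean(0); print('c160',c)
for b,k in zip(A,(0,240,120)): a=ang(b,c); print('ball',a,(a[0]-k)%360)
# tray edge: white mask boundary toward wood along rays in image from tray centre
hsv=cv2.cvtColor(im,cv2.COLOR_BGR2HSV)
tr=[(124,275),(150,190),(330,83),(300,85),(480,165),(510,235),(498,355),(420,448),(300,470),(140,330)]
T=np.array([f3(u,v,.026) for u,v in tr])
r=least_squares(lambda q: np.hypot(*(T-q).T)-.098,c,loss='soft_l1',f_scale=.001); c26=r.x; print('c26',c26,(r.fun*1e3).round(1))
cz=lambda z: c26+(c-c26)*(z-.026)/.134
for n,(u,v) in dict(y=(292.6,65.6),g=(366.4,107),m=(294,148.9)).items(): print(n,ang(wplane((u,v),.092,s),cz(.092)))
print('tip',ang(f7(270,352,.038),cz(.038)))
print('base mid',ang((f7(172,428,.042)+f7(256,474,.042))/2,cz(.042)))
e1=(f7(228,316,.012),f7(180,398,.012)); e2=(f7(322,368,.012),f7(276,440,.012))
print('tongue',ang((e1[0]+e2[0])/2,cz(.012)),ang((e1[1]+e2[1])/2,cz(.012)),[np.degrees(np.arctan2(*(e[1]-e[0])[::-1])) for e in (e1,e2)])
```

```text
(225.11801242236024, 109.81987577639751, 161.0)
(366.69032258064516, 26.903225806451612, 155.0)
(366.21854304635764, 186.50993377483445, 151.0)
c160 [ 0.55943586 -0.20526185]
ball (91.11, 0.0994) 91.11
ball (330.97, 0.0994) 90.97000000000003
ball (211.06, 0.0992) 91.06
c26 [ 0.55930436 -0.20546057] [-1.1 -3.1 -0.2 -0.8 -1.3 -2.5 -3.1 -0.7 -2.3 -5.5]
y (31.3, 0.0615)
g (271.34, 0.0608)
m (150.44, 0.0611)
tip (151.6, 0.103)
base mid (151.27, 0.1265)
tongue (151.78, 0.106) (151.2, 0.1265) [np.float64(148.91957277165753), np.float64(147.3768985781814)]
```

The magenta jar is at 151.0° and the arrow at 151.3° (150.7 to 151.6° across views), so they agree within half a degree. One last scene check, then I hand in.

Run:
```python
from h import *
im=cap('scene','sc11',(250,90,440,300),3); jars(im,'scene')
a=cv2.imread('pics/scene0.png').astype(int); b=im[:,:,::-1].astype(int)
print(bot.read_state()['force'])
```

```text
scene magenta [371.2 184.5] 268 (150.26, 0.0621)
scene green [370.5 161.2] 176 (267.17, 0.0633)
scene yellow [336.4 172. ] 214 (32.77, 0.0645)
[ 0.09274313 -0.18538194 -0.38581586]
```

View pics/sc11.png

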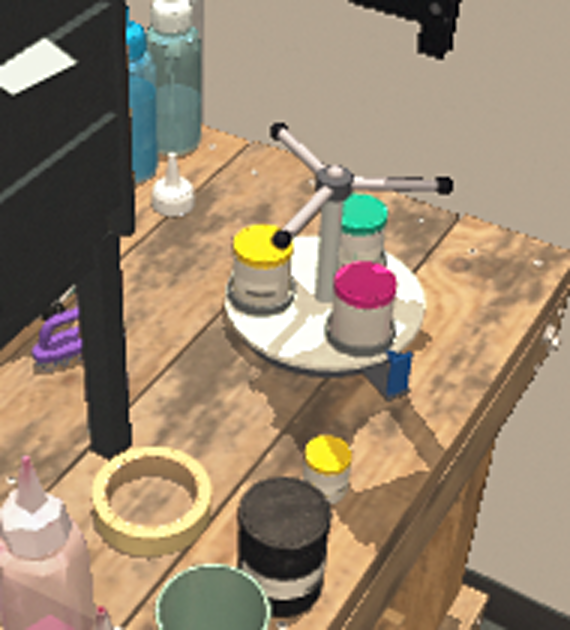

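The final scene view shows the magenta jar (crop 365,310) in front of the blue arrow (398,372). All jars are in their wells, the bystanders are unmoved and the gripper is clear.

```bash
python3 -c "
from rig import bot
print(bot.hand_in())"
```

```text
the job is handed in; nothing more can be done
None
```

I turned the rack about 82° clockwise by pushing the near spoke with the closed fingertips. I then backed off, measured from overhead, and nudged it the last 2.7°. The arm was raised clear at about 10.6 s when I handed in, against the 58 s limit; no verdict was reported.

- **Alignment:** the last wrist check put the magenta jar at 151.0°. The lid estimates alone spread from 150.4° to 151.3°. The arrow read 150.7° to 151.6° across views. They agree within about half a degree, roughly 0.5 mm at the jar.
- **Disagreement between cameras:** the scene camera read the magenta jar at 150.3°, 0.7° below the wrist value. The wrist view had the whole rack unobstructed, so I relied on that one.
- **Surroundings:** the final pictures show all three jars standing in their wells. The brush, tape, black jar and beaker look unmoved, judged by eye. The contact-force readings I took while pushing were about 2 N.

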